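# Slide a panel blank out over the ledge end

## Task

Using the fingertips only to push, slide the grey panel blank flat against the aluminium rail and along the ledge towards the green tray, until its leading yellow band sticks out past that end of the ledge: the band's inner edge should line up with the ledge's end to within a centimetre, with the panel still lying square along the rail, touching it or nearly so. Do not lift, pick up, tip or drop the panel, and leave the other things where they stand.

Things in the scene. Friction and masses are not known exactly. Their poses are not given: they have to be found in the camera images.
- panel: Loose thin panel blank, grey with a yellow band 40 mm wide across the top of each end: 100 mm (its x) by 160 mm (its y) by 6 mm thick, about 0.2 kg, with flush sockets. Origin at the centre of its underside; y along its length, z up. It lies flat on the ledge in front of the rail, more or less askew and 10 mm or more short of the rail.
- ledge: Fixed ledge: black housing with a white flat top 60 mm above the table, turned up to about 0.2 rad. Origin on the table; its y runs along its length, its x points from the front (robot side) to the rail, z up. The top reaches from y = -180 to +180 mm and from x = -90 to +120 mm. An aluminium rail 18 mm high stands on it along its whole length, from x = 70 to 78 mm: its near face at x = 70 mm is what the panel is pushed against. Behind the rail small things stand on the top.
- stop: Fixed dark steel block with a red top, standing on the table just beyond the closed end of the ledge (either end, it changes): 160 x 80 x 80 mm high, origin at the centre of its underside, so its top is 20 mm above the ledge's top. 10 mm gap to the ledge.
- tray: Fixed low green open tray on the table just beyond the other, open end of the ledge, 160 x 80 x 30 mm high, origin at the centre of its underside, 230 mm along the ledge from the ledge's origin. The panel is to stick out above it.
- plug: Bystander, leave it: red test plug standing on end on the strip of the ledge behind the rail, 16 mm diameter, 32 mm tall. Origin at the centre of its underside.
- knob: Bystander, leave it: black control knob on the strip of the ledge behind the rail, 28 mm diameter, 18 mm tall. Origin at the centre of its underside.
- pen_cup: Bystander, leave it: dark metal pen cup with pens, 72 mm diameter, 95 mm tall (pens to about 165 mm), on the table beyond the ledge. Origin at the centre of its underside.
- spray: Bystander, leave it: grey plastic bottle, 48 mm diameter, 150 mm tall, on the table beyond the ledge. Origin at the centre of its underside.
- spool: Bystander, leave it: white plastic spool, 60 mm diameter, 40 mm tall, on the table beyond the ledge. Origin at the centre of its underside.
- driver: Bystander, leave it: orange-handled screwdriver 200 mm long lying on the table on the robot's right. Origin at mid length, on its underside.
- meter: Bystander, leave it: yellow handheld meter, 140 x 75 x 38 mm, lying on the table on the robot's left. Origin at the centre of its underside.
Mind the look-alikes: they are no part of the job. What is shaped like the stop but pink or purple is not meant.

How it is judged:
By the outcome, as a careful person would: the job done as asked, in the order asked, and still so for the second after the job is handed in, with the robot touching nothing.
It also fails if it takes over 48 s, if anything falls off the work surface, if the arm or the gripper's body presses on something with over 40 N, if the wrist force passes 120 N, or if a joint passes its speed limit or range.

## Robot

A 6-joint arm with a two-finger parallel gripper is mounted at the origin on the work surface. World frame = base frame: x ahead of the robot, y to its left, z up, the work surface at z = 0. Lengths are in m, angles in degrees, forces in N, time in s.
With the tool pointing down it reaches from about 0.375 to 0.9 m from the base axis. Payload 3.1 kg.
Tool frame: the origin (TCP) lies at the very end of the fingers, on their centre line; the grasp point (between the pads) lies 19 mm behind it; y points along the fingers, x is the direction in which the jaws open and shut, and the axes are right-handed (so a half turn about y gives the same grasp; the last joint's range is limited). The gripper opens to 87 mm and grips with 3 to 60 N. Pads are 19 mm wide; open, the fingers measure 117 mm over their backs; the gripper's body (75 mm by 190 mm) begins 51 mm behind the grasp point.
Start: joints at [-81.561, 30.224, 82.088, -0, 67.689, -10.227], TCP at [0.2, -0.592, 0.223] pointing down, gripper open.
Joint ranges: [-176.69, 176.69], [-43.24, 126.21], [12.49, 139.97], [-82, 262], [0, 151.66], [-163.58, 163.58]. Speed limits (degrees/s): [159.86, 159.86, 180, 180, 180, 180].

## Interface

Orientations are given as a 3x3 rotation matrix whose columns are the frame's x, y, z axes.
In Python, from station import ctrl gives the robot as it stands.
- The arm moves only by the tool play_rows, never from a script. Its argument "deltas" is one flat list of numbers, 7 for each row, row after row: the shift along the tool's x, y, z in cm, then the turn, a rotation vector about the tool's x, y, z in degrees, then the opening, from 0 (shut) to 1 (fully open). A call has 1 to 10 rows; each row is the pose to reach, as a shift and turn from the pose commanded when the call began, along the tool's axes at that moment; what a row does not reach only later rows make up. A row lasts 1/10 s, in which the tool goes at most 50 mm and 8.59 degrees, less where a joint would pass 70% of its speed; a pose out of reach is approached as far as the arm can. A call with a gripper value outside its range is refused whole. The fingers move at their own pace and stop on an object; "squeeze" is the grip in N (left out, the last holds). Time passes only in rows, so rows that repeat a pose let the fingers close. It gives the time, the measured TCP pose, the force and the opening at its end, in the units of the state.
- ctrl.get_state(): the state, without advancing time (a new reading comes with each control period).
- ctrl.grab_frame(name): name is "side" or "top"; returns the picture (420x560x3 uint8, red, green, blue); there is no depth.
- ctrl.camera_model(name): a dict with "mtx" (3x3 intrinsics, pixels), "origin" and "orientation" of the camera in the world. Camera axes: x right, y up, looking along -z (the intrinsics and any distortion apply to the point x, -y, -z); pixel columns grow to the right and rows downward; lengths in m; the calibration is good to about 2 mm. A picture is of the moment at which its call begins. camera_model takes no time and is no camera call.
- ctrl.hand_in(): hands the job in, once; it reports no verdict.
Trained networks look in the newest picture that a camera, given by its name, has taken for a name from the list of things; names that differ only in an ending like _2 or _b are one class to them, and where a whole thing is asked for, a point or a joint stands for the part that bears it (a point fixed in the world has none). Each returns a list of dicts, best first, with "score" (0 to 1); they miss things now and then, are a little off and sometimes report something else, mostly with a low value. They report only what shows in the picture. A call takes as long as a camera call. They do not tell look-alikes from the thing itself.
- ctrl.find_in(camera, name): "point" ([x, y, z] in m, in world coordinates, good to about 4 mm: the middle of the surface that is visible of it).
- ctrl.silhouettes(camera, name): "pixels" (420x560 bool, what is visible of it).
The state is a dict: "clock": time; "q": joint angles; "qd": joint speeds; "effort": joint torques, N m; "ee_pos": TCP position; "tool_rot": TCP orientation; "ft_force": force on the tool from outside, world axes, zero at the start; "wrist_torque": the same for the moment, N m; "finger_gap": finger opening in m.
Only numpy, scipy, OpenCV 4.12 (cv2) and the standard library are available. Lean on these libraries where they do the work, as an engineer would, in place of code of your own. Each camera call takes 0.05 s, during which the arm holds its last target. There are 200 camera calls.

## Working session

There is one attempt and no reset: what is moved stays moved. The work goes in short steps, Python scripts to look and compute and a tool call to move; the robot and the scene stay as the last step left them, time stands still between calls to the robot, and variables do not carry over. Pictures are saved under pics/ and viewed, about 8 in all and at most 12, crops included, and the job is handed in when it is done.

Besides the shell and the picture viewer there is one more tool, called after "Emit:" as name(argument=value, ...), one argument or row to a line, values as JSON. play_rows: Moves the arm, as the interface text tells. Its arguments: {"type":"object","properties":{"deltas":{"type":"array"},"squeeze":{"type":"number"}},"required":["deltas"]}

```bash
ls; mkdir -p pics
python3 - <<'E'
from station import ctrl
import cv2,numpy as np
for n in("top","side"):
    cv2.imwrite(f"pics/{n}0.png",ctrl.grab_frame(n)[:,:,::-1])
    m=ctrl.camera_model(n);print(n,m)
    for t in("panel","ledge","stop","tray"):
        print(t,[(np.round(d["point"],3),round(d["score"],2)) for d in ctrl.find_in(n,t)][:3])
s=ctrl.get_state();print(s)
E
```

```text
pics
top {'mtx': array([[400.23620196,   0.        , 279.87929262],
       [  0.        , 400.23620196, 211.25225336],
       [  0.        ,   0.        ,   1.        ]]), 'origin': array([0.39007709, 0.00494333, 0.90116216]), 'orientation': array([[-0.01012846,  0.9830673 , -0.18296474],
       [-0.99979932, -0.0131187 , -0.01514028],
       [-0.01728417,  0.18277468,  0.98300289]])}
panel [(array([ 0.534, -0.077,  0.064]), 0.67)]
ledge [(array([ 0.57 , -0.066,  0.06 ]), 0.88), (array([ 0.648, -0.096,  0.081]), 0.41)]
stop [(array([0.502, 0.327, 0.079]), 0.83), (array([0.717, 0.306, 0.078]), 0.63), (array([0.498, 0.144, 0.08 ]), 0.59)]
tray [(array([ 0.589, -0.311,  0.01 ]), 0.8), (array([ 0.763, -0.022,  0.04 ]), 0.67), (array([ 0.758, -0.141,  0.096]), 0.34)]
side {'mtx': array([[500.46463762,   0.        , 285.92696004],
       [  0.        , 500.46463762, 211.43652471],
       [  0.        ,   0.        ,   1.        ]]), 'origin': array([0.07695961, 0.6331085 , 0.85095257]), 'orientation': array([[-0.80931458,  0.40994459, -0.42066061],
       [-0.58729896, -0.57632561,  0.5682
[... 429 characters left out ...]
1, -1.11783734e-03,
        6.76872255e+01, -1.02257038e+01]), 'qd': array([-0.07407996, -0.11870323,  0.00089049, -0.00867614, -0.00478684,
       -0.00849923]), 'effort': array([-1.05633218e-03, -4.39604616e+01, -1.76789600e+01,  6.33183564e-02,
        5.14022028e-02, -4.10122743e-05]), 'ee_pos': array([ 0.20005973, -0.59209231,  0.22251326]), 'tool_rot': array([[ 3.20045383e-01, -2.30086611e-05,  9.47402212e-01],
       [-9.47402212e-01,  3.20944833e-05,  3.20045384e-01],
       [-3.77702003e-05, -9.99999999e-01, -1.15267652e-05]]), 'ft_force': array([ 0.10478672, -0.09343223, -0.15457672]), 'wrist_torque': array([-0.014867  ,  0.00597212,  0.00045612]), 'finger_gap': 0.0871239104784151}
```

View pics/top0.png

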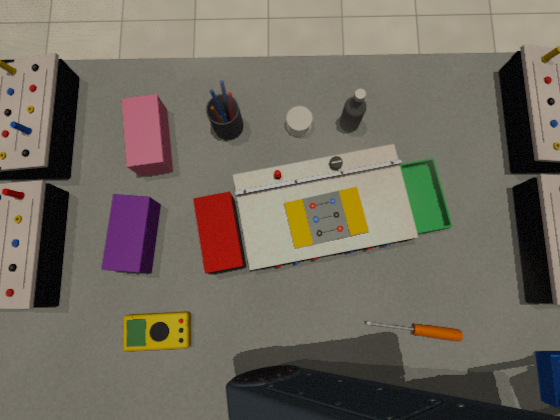

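View pics/side0.png

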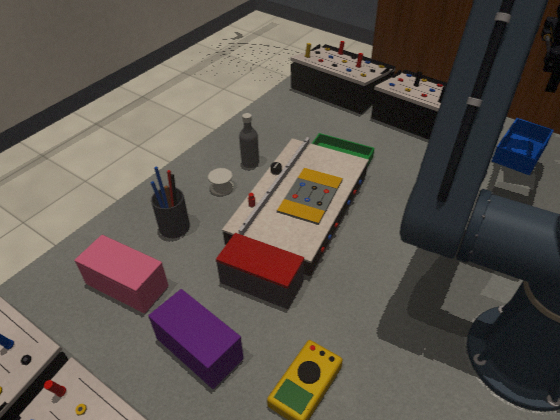

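Top view: ledge spans about (234,176)–(416,236), with the red stop on the left at (219,232) and the green tray on the right at (425,197). The panel is at (326,217), and the rail runs along the top side. The open end is towards world −y. The side view agrees. Next I'll measure on a rectified view.

```bash
cat > h.py <<'E'
from station import ctrl
import cv2,numpy as np
def proj(n,P):
    m=ctrl.camera_model(n);p=(np.atleast_2d(P)-m["origin"])@m["orientation"]
    p=p*[1,-1,-1];p=p@m["mtx"].T;return p[:,:2]/p[:,2:]
# rectified map: col=(y1-y)/s, row=(x1-x)/s
X1,Y1,S=0.72,0.17,0.0006
def rect(n,img,z):
    pts=np.array([[X1,Y1],[X1,Y1-.4],[X1-.3,Y1-.4],[X1-.3,Y1]])
    src=proj(n,np.c_[pts,np.full(4,z)]).astype(np.float32)
    dst=np.array([[(Y1-y)/S,(X1-x)/S] for x,y in pts],np.float32)
    return cv2.warpPerspective(img,cv2.getPerspectiveTransform(src,dst),(int(.4/S),int(.3/S)))
def p2w(p): p=np.atleast_2d(p);return np.c_[X1-p[:,1]*S,Y1-p[:,0]*S]
def bands(n):
    im=rect(n,ctrl.grab_frame(n),0.066)
    h=cv2.cvtColor(im,cv2.COLOR_RGB2HSV)
    y=cv2.inRange(h,(18,140,80),(32,255,255))
    y=cv2.morphologyEx(y,cv2.MORPH_OPEN,np.ones((9,9)))
    c=sorted(cv2.findContours(y,0,2)[0],key=cv2.contourArea)[-2:]
    return im,[p2w(cv2.boxPoints(cv2.minAreaRect(k))) for k in c]
E
python3 - <<'E'
from h import *
for n in("top","side"):
    im,b=bands(n)
    for k in b: print(n,"band c",k.mean(0).round(4),"sides",np.linalg.norm(k-np.roll(k,1,0),axis=1).round(4)[:2],"corners",k.round(3).tolist())
    m=ctrl.silhouettes(n,"ledge")[0]["pixels"]
    g=rect(n,ctrl.grab_frame(n),0.06)
    cv2.imwrite(f"pics/r_{n}.png",g[:,:,::-1])
E
```

```text
top band c [ 0.5449 -0.1374] sides [0.0998 0.0402] corners [[0.5899999737739563, -0.10700000077486038], [0.5979999899864197, -0.1469999998807907], [0.5, -0.16699999570846558], [0.492000013589859, -0.12800000607967377]]
top band c [ 0.5199 -0.0204] sides [0.0994 0.0404] corners [[0.5640000104904175, 0.009999999776482582], [0.5730000138282776, -0.029999999329447746], [0.47600001096725464, -0.050999999046325684], [0.46700000762939453, -0.010999999940395355]]
side band c [ 0.545  -0.1367] sides [0.1005 0.041 ] corners [[0.5899999737739563, -0.10599999874830246], [0.5979999899864197, -0.1459999978542328], [0.5, -0.16699999570846558], [0.492000013589859, -0.12700000405311584]]
side band c [ 0.5195 -0.0194] sides [0.1004 0.042 ] corners [[0.5640000104904175, 0.012000000104308128], [0.5730000138282776, -0.028999999165534973], [0.4749999940395355, -0.050999999046325684], [0.4659999907016754, -0.009999999776482582]]
```

View pics/r_top.png

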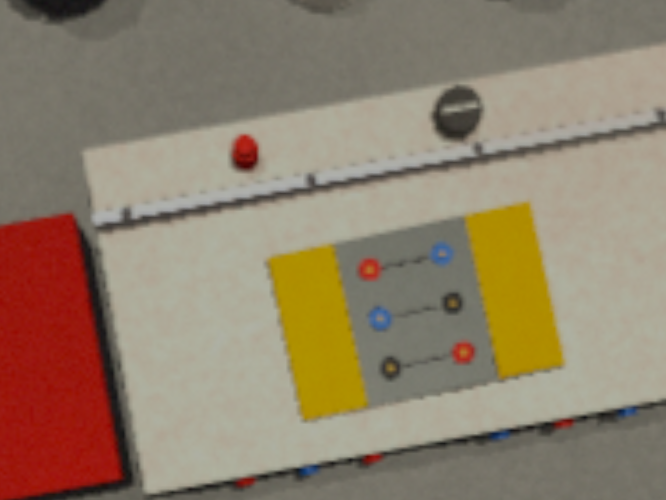

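```bash
sed -i 's/^X1,Y1,S=.*/X1,Y1,S=0.74,0.17,0.0006/; s/Y1-\.4/Y1-.46/g; s/int(\.4\/S)/int(.46\/S)/; s/X1-\.3/X1-.34/g; s/int(\.3\/S)/int(.34\/S)/' h.py
python3 - <<'E'
from h import *
for n in("top","side"):
    im=rect(n,ctrl.grab_frame(n),0.06);h=cv2.cvtColor(im,cv2.COLOR_RGB2HSV)
    w=cv2.inRange(h,(0,0,140),(180,70,255));w=cv2.morphologyEx(w,cv2.MORPH_OPEN,np.ones((7,7)))
    w=cv2.morphologyEx(w,cv2.MORPH_CLOSE,np.ones((25,25)))
    c=max(cv2.findContours(w,0,2)[0],key=cv2.contourArea)
    r=cv2.minAreaRect(c);k=p2w(cv2.boxPoints(r))
    print(n,k.round(4).tolist(),k.mean(0),np.array(r[1])*S,r[2])
    cv2.drawContours(im,[np.int32(cv2.boxPoints(r))],0,(255,0,0),1)
    cv2.imwrite(f"pics/l_{n}.png",im[:,:,::-1])
cv2.imwrite("pics/l.png",np.vstack([cv2.resize(cv2.imread(f"pics/l_{n}.png"),None,fx=.5,fy=.5) for n in("top","side")]))
E
```

```text
top [[0.6310999989509583, 0.12269999831914902], [0.6967999935150146, -0.23919999599456787], [0.48890000581741333, -0.2770000100135803], [0.42320001125335693, 0.08489999920129776]] [ 0.55998755 -0.07713756] [0.21127764 0.36782362] 79.7042236328125
side [[0.630299985408783, 0.12189999967813492], [0.6995999813079834, -0.24869999289512634], [0.4927999973297119, -0.2874000072479248], [0.4235000014305115, 0.08320000022649765]] [ 0.56152976 -0.08273792] [0.21039036 0.37703181] 79.41043090820312
```

View pics/l.png

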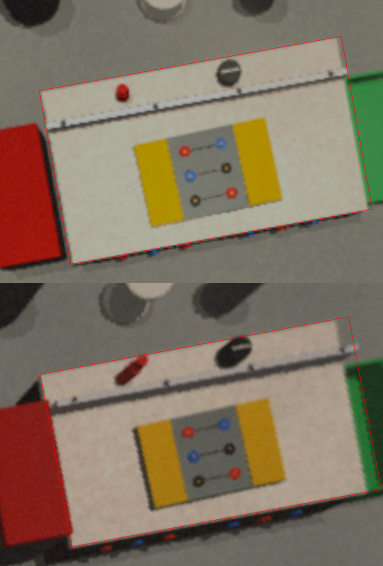

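```bash
cat >> h.py <<'E'
A=np.radians(10.35);O=np.array([.5447,-.0760])
def setp(a,o):
    global A,O;A=a;O=o
def l2w(p): p=np.atleast_2d(p);return O+np.outer(p[:,0],[np.cos(A),np.sin(A)])+np.outer(p[:,1],[-np.sin(A),np.cos(A)])
def w2l(p): p=np.atleast_2d(p)-O;return np.c_[p@[np.cos(A),np.sin(A)],p@[-np.sin(A),np.cos(A)]]
def go(lx,ly,z,yaw_off):  # yaw_off: tool x angle relative to ledge x, deg
    s=ctrl.get_state();R=s["tool_rot"]
    t=np.r_[l2w([lx,ly])[0],z];a=A+np.radians(yaw_off)
    x=np.array([np.cos(a),np.sin(a),0]);y=np.array([0,0,-1.]);T=np.c_[x,y,np.cross(x,y)]
    print("world",t.round(4),"shift cm",((t-s["ee_pos"])@R*100).round(2),"turn",np.degrees(cv2.Rodrigues(R.T@T)[0].ravel()).round(2))
def panel(n="top"):
    im,b=bands(n);c=sorted([w2l(k.mean(0))[0] for k in b],key=lambda v:v[1]);d=c[1]-c[0]
    print(n,"panel lxy",((c[0]+c[1])/2).round(4),"sep",np.linalg.norm(d).round(4),"yaw",np.degrees(np.arctan2(-d[0],d[1])).round(2));return im
E
cat > fit.py <<'E'
from h import *
im=rect("top",ctrl.grab_frame("top"),0.06);h=cv2.cvtColor(im,cv2.COLOR_RGB2HSV)
w=cv2.inRange(h,(0,0,140),(180,70,255));w=cv2.medianBlur(w,7)
def samp(P):
    P=l2w(P);return w[((X1-P[:,0])/S).round().astype(int),((Y1-P[:,1])/S).round().astype(int)]>0
t=np.arange(-.03,.03,.0003)
def edge(f): # f(t)-> pts, inside to outside; last white
    i=np.where(samp(f))[0];return f[i[-1]]
C=[edge(np.c_[np.full(t.size,x),.18+t]) for x in np.arange(-.08,.06,.01)]
Op=[edge(np.c_[np.full(t.size,x),-.18-t]) for x in np.arange(-.08,.05,.01)]
F=[edge(np.c_[-.09-t,np.full(t.size,y)]) for y in np.arange(-.16,.17,.01)]
B=[edge(np.c_[.12+t,np.full(t.size,y)]) for y in np.arange(-.16,.17,.01)]
for n,e,k in(("closed",C,1),("open",Op,1),("front",F,0),("back",B,0)):
    e=np.array(e);p=np.polyfit(e[:,1-k],e[:,k],1);r=e[:,k]-np.polyval(p,e[:,1-k]);print(n,"at0",p[1].round(4),"slope deg",np.degrees(p[0]).round(2),"res",r.std().round(4))
E
python3 fit.py; python3 -c "
from h import *
panel();panel('side');go(-.092,0,.12,-90)
for n in('pen_cup','spray'):print(n,[(w2l(d['point'][:2]).round(3),d['score'])for d in ctrl.find_in('top',n)][:2])"
```

```text
top panel lxy [-0.0126 -0.0007] sep 0.1196 yaw 1.71
side panel lxy [-0.0126  0.0003] sep 0.1201 yaw 1.96
world [ 0.4542 -0.0925  0.12  ] shift cm [-39.19  10.26  40.07] turn [-0.    8.32 -0.  ]
pen_cup [(array([[0.245, 0.176]]), 0.73)]
spray [(array([[ 0.2  , -0.103]]), 0.59)]Traceback (most recent call last):
  File "fit.py", line 10, in <module>
    Op=[edge(np.c_[np.full(t.size,x),-.18-t]) for x in np.arange(-.08,.05,.01)]
        ~~~~^^^^^^^^^^^^^^^^^^^^^^^^^^^^^^^^^
  File "fit.py", line 8, in edge
    i=np.where(samp(f))[0];return f[i[-1]]
               ~~~~^^^
  File "fit.py", line 5, in samp
    P=l2w(P);return w[((X1-P[:,0])/S).round().astype(int),((Y1-P[:,1])/S).round().astype(int)]>0
                    ~^^^^^^^^^^^^^^^^^^^^^^^^^^^^^^^^^^^^^^^^^^^^^^^^^^^^^^^^^^^^^^^^^^^^^^^^^
IndexError: index 766 is out of bounds for axis 1 with size 766
```

```bash
sed -i 's/Y1-\.46/Y1-.5/g; s/int(\.46\/S)/int(.5\/S)/' h.py; python3 fit.py
```

```text
Traceback (most recent call last):
  File "fit.py", line 11, in <module>
    F=[edge(np.c_[-.09-t,np.full(t.size,y)]) for y in np.arange(-.16,.17,.01)]
       ~~~~^^^^^^^^^^^^^^^^^^^^^^^^^^^^^^^^^
  File "fit.py", line 8, in edge
    i=np.where(samp(f))[0];return f[i[-1]]
               ~~~~^^^
  File "fit.py", line 5, in samp
    P=l2w(P);return w[((X1-P[:,0])/S).round().astype(int),((Y1-P[:,1])/S).round().astype(int)]>0
                    ~^^^^^^^^^^^^^^^^^^^^^^^^^^^^^^^^^^^^^^^^^^^^^^^^^^^^^^^^^^^^^^^^^^^^^^^^^
IndexError: index 566 is out of bounds for axis 0 with size 566
```

Emit:
play_rows(
  deltas=[-4, 0.5, 4, 0, 2, 0, 1, -8, 1, 8, 0, 4, 0, 1, -12, 1.5, 12, 0, 6, 0, 1, -16, 2, 16, 0, 8.3, 0, 1, -20, 2.5, 20, 0, 8.3, 0, 1, -24, 3, 24, 0, 8.3, 0, 1, -28, 3.5, 28, 0, 8.3, 0, 1, -32, 4, 32, 0, 8.3, 0, 1, -36, 4.5, 36.5, 0, 8.3, 0, 1, -39.2, 5, 40.1, 0, 8.3, 0, 1],
)

```text
clock: 2.2
ee_pos: [0.4251, -0.1458, 0.1786]
tool_rot: [[0.179, 0.001, 0.984], [-0.984, -0.001, 0.179], [0.001, -1.0, 0.001]]
ft_force: [1.1, 0.0, -0.6]
finger_gap: 0.0872
```

```bash
sed -i 's/X1-\.34/X1-.38/g; s/int(\.34\/S)/int(.38\/S)/' h.py; sed -i 's/ctrl.grab_frame("top")/cv2.imread("pics\/top0.png")[:,:,::-1].copy()/' fit.py; python3 fit.py; python3 -c "
from h import *
go(-.092,0,.12,-90);go(-.092,0,.063,-90)"
```

```text
world [ 0.4542 -0.0925  0.12  ] shift cm [-4.72  5.86  3.81] turn [-0.05 -0.01  0.05]
world [ 0.4542 -0.0925  0.063 ] shift cm [-4.73 11.56  3.81] turn [-0.05 -0.01  0.05]Traceback (most recent call last):
  File "fit.py", line 12, in <module>
    B=[edge(np.c_[.12+t,np.full(t.size,y)]) for y in np.arange(-.16,.17,.01)]
       ~~~~^^^^^^^^^^^^^^^^^^^^^^^^^^^^^^^^
  File "fit.py", line 8, in edge
    i=np.where(samp(f))[0];return f[i[-1]]
                                    ~^^^^
IndexError: index -1 is out of bounds for axis 0 with size 0
```

```bash
sed -i 's/return f\[i\[-1\]\]/return f[i[-1]] if len(i) else None/; s/e=np.array(e)/e=np.array([q for q in e if q is not None])/' fit.py; python3 fit.py
```

```text
closed at0 0.1779 slope deg 0.09 res 0.0003
open at0 -0.1821 slope deg -0.13 res 0.0003
front at0 -0.0899 slope deg -0.09 res 0.0003
back at0 0.1199 slope deg -0.02 res 0.0002
```

Emit:
play_rows(
  deltas=[-2.5, 3, 2, 0, 0, 0, 1, -4.5, 5.8, 3.6, 0, 0, 0, 1, -4.7, 5.8, 3.8, 0, 0, 0, 1, -4.7, 5.8, 3.8, 0, 0, 0, 1, -4.7, 5.8, 3.8, 0, 0, 0, 1],
)

```text
clock: 2.7
ee_pos: [0.4538, -0.0955, 0.1214]
tool_rot: [[0.179, 0.002, 0.984], [-0.984, -0.001, 0.179], [0.002, -1.0, 0.002]]
ft_force: [0.3, -0.1, -0.0]
finger_gap: 0.0872
```

```bash
sed -i 's/^A=.*/A=np.radians(10.4);O=np.array([.5451,-.0781])/' h.py; python3 -c "
from h import *
go(-.092,0.001,.063,-90)
cv2.imwrite('pics/c1.png',ctrl.grab_frame('side')[100:300,180:480,::-1].repeat(2,0).repeat(2,1))"
```

```text
world [ 0.4544 -0.0937  0.063 ] shift cm [-0.18  5.84  0.08] turn [-0.09 -0.07  0.09]
```

View pics/c1.png

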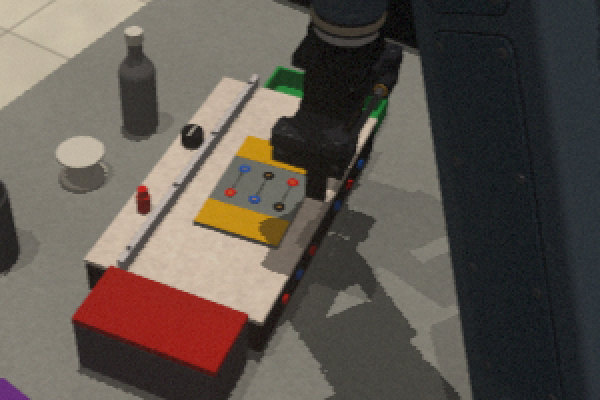

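The crop shows the gripper in front of the panel's front edge, at about (315,185), with its jaws along the ledge. I'll lower it next.

Emit:
play_rows(
  deltas=[-0.1, 2, 0, 0, 0, 0, 1, -0.1, 4, 0, 0, 0, 0, 1, -0.1, 5, 0, 0, 0, 0, 1, -0.1, 5.5, 0, 0, 0, 0, 1, -0.1, 5.8, 0, 0, 0, 0, 1, -0.1, 5.8, 0, 0, 0, 0, 1, -0.1, 5.8, 0, 0, 0, 0, 1],
)

```text
clock: 3.45
ee_pos: [0.4534, -0.0936, 0.0629]
tool_rot: [[0.18, 0.001, 0.984], [-0.984, -0.0, 0.18], [0.001, -1.0, 0.001]]
ft_force: [-0.2, -0.4, 0.6]
finger_gap: 0.0868
```

Emit:
play_rows(
  deltas=[0, 0, 0.5, 0, 0, 0, 1, 0, 0, 1, 0, 0, 0, 1, 0, 0, 1.5, 0, 0, 0, 1, 0, 0, 2, 0, 0, 0, 1, 0, 0, 2.5, 0, 0, 0, 1, 0, 0, 3, 0, 0, 0, 1, 0, 0, 3.4, 0, 0, 0, 1, 0, 0, 3.8, 0, 0, 0, 1, 0, 0, 4.2, 0, 0, 0, 1, 0, 0, 4.5, 0, 0, 0, 1],
)

```text
clock: 4.45
ee_pos: [0.4978, -0.0853, 0.0624]
tool_rot: [[0.18, 0.0, 0.984], [-0.984, -0.0, 0.18], [0.0, -1.0, 0.0]]
ft_force: [-1.1, 0.1, -0.3]
finger_gap: 0.0872
```

```bash
python3 -c "
from h import *
s=ctrl.get_state();print(w2l(s['ee_pos'][:2]),s['ft_force'])
im=ctrl.grab_frame('side');r=rect('side',im,.066)
cv2.imwrite('pics/c2.png',r[60:560,100:800,::-1])"
```

```text
[[-0.0477969   0.00146492]] [-1.10530762  0.12175057 -0.26818139]
```

View pics/c2.png

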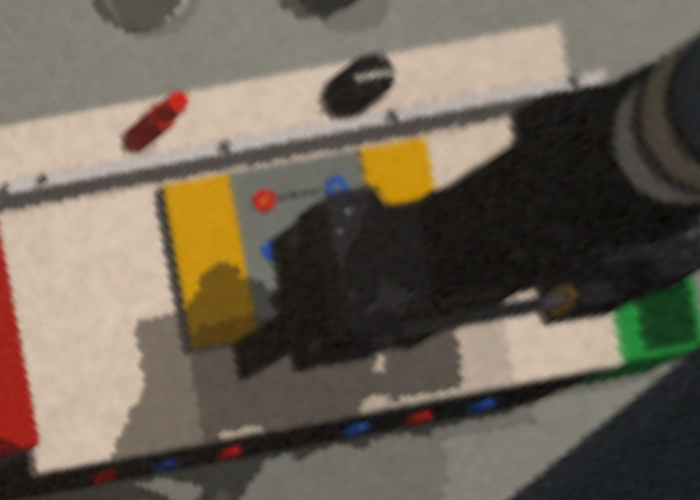

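The crop shows both fingers on the panel's front edge. The panel is square, about 8 mm short of the rail. I'll push on gently.

Emit:
play_rows(
  deltas=[0, 0, 0.2, 0, 0, 0, 1, 0, 0, 0.4, 0, 0, 0, 1, 0, 0, 0.5, 0, 0, 0, 1, 0, 0, 0.6, 0, 0, 0, 1, 0, 0, 0.7, 0, 0, 0, 1, 0, 0, 0.8, 0, 0, 0, 1],
)

```text
clock: 5.1
ee_pos: [0.504, -0.0839, 0.0623]
tool_rot: [[0.181, -0.003, 0.984], [-0.984, -0.0, 0.181], [-0.0, -1.0, -0.003]]
ft_force: [-5.2, -3.7, 3.4]
finger_gap: 0.0872
```

Emit:
play_rows(
  deltas=[0, 0, 0.1, 0, 0, 0, 1, 0, 0, 0.2, 0, 0, 0, 1, 0, 0, 0.2, 0, 0, 0, 1],
)

```text
clock: 5.4
ee_pos: [0.5041, -0.0839, 0.0623]
tool_rot: [[0.181, -0.006, 0.983], [-0.983, -0.0, 0.181], [-0.001, -1.0, -0.006]]
ft_force: [-7.3, -5.4, 5.0]
finger_gap: 0.0874
```

Seated: the TCP has stalled and the force is rising. Now I'll back off, lift and re-orient.

Emit:
play_rows(
  deltas=[0, 0, -1.5, 0, 0, 0, 1, 0, 0, -3, 0, 0, 0, 1, 0, -2, -3, 0, 0, 0, 0.8, 0, -5, -3, 0, 0, 0, 0.6, 0, -8, -3, 0, -8, 0, 0.5, -2, -8, -2, 0, -16, 0, 0.5, -4, -8, 0, 0, -24, 0, 0.5, -6, -8, 2, 0, -32, 0, 0.5, -8, -8, 4, 0, -40, 0, 0.5, -10, -8, 6, 0, -48, 0, 0.5],
)

```text
clock: 6.4
ee_pos: [0.5497, 0.0269, 0.1427]
tool_rot: [[0.854, 0.003, 0.52], [-0.52, 0.0, 0.854], [0.002, -1.0, 0.002]]
ft_force: [0.6, -0.3, -0.1]
finger_gap: 0.0442
```

```bash
python3 -c "
from h import *
go(.022,.112,.13,0);panel()"
```

```text
world [0.5465 0.036  0.13  ] shift cm [-0.75  1.27  0.62] turn [-4.000e-02 -4.173e+01  1.400e-01]Traceback (most recent call last):
  File "<string>", line 3, in <module>
    go(.022,.112,.13,0);panel()
                        ~~~~~^^
  File "h.py", line 32, in panel
    im,b=bands(n);c=sorted([w2l(k.mean(0))[0] for k in b],key=lambda v:v[1]);d=c[1]-c[0]
                                                                               ~^^^
IndexError: list index out of range
```

Emit:
play_rows(
  deltas=[-0.2, 0, 0.2, 0, -8, 0, 0.5, -0.4, 0, 0.4, 0, -16, 0, 0.5, -0.6, 0.5, 0.6, 0, -24, 0, 0.5, -0.7, 1, 0.6, 0, -32, 0, 0.5, -0.75, 1.3, 0.6, 0, -40, 0, 0.5, -0.75, 1.3, 0.6, 0, -41.7, 0, 0.5, -0.75, 1.3, 0.6, 0, -41.7, 0, 0.5, -0.75, 1.3, 0.6, 0, -41.7, 0, 0.5],
)

```text
clock: 7.25
ee_pos: [0.5453, 0.0347, 0.1296]
tool_rot: [[0.985, 0.001, -0.173], [0.173, 0.0, 0.985], [0.001, -1.0, -0.0]]
ft_force: [-0.2, -0.6, 0.8]
finger_gap: 0.043
```

```bash
python3 -c "
from h import *
go(.022,.112,.063,0)
for n in('top','side'):
  im,b=bands(n)
  for k in b:print(n,w2l(k).round(4).tolist())
  cv2.imwrite(f'pics/d_{n}.png',cv2.resize(im[:,:,::-1],None,fx=.6,fy=.6))
cv2.imwrite('pics/d.png',np.hstack([cv2.imread('pics/d_top.png')[:,:400],cv2.imread('pics/d_side.png')[:,:400]]))"
```

```text
world [0.5465 0.036  0.063 ] shift cm [0.13 6.66 0.11] turn [ 0.01 -0.46  0.06]
top [[0.0183, 0.0506], [0.0151, 0.0329], [-0.0327, 0.0417], [-0.0295, 0.0594]]
top [[0.0694, -0.0396], [0.0696, -0.0795], [-0.0307, -0.0798], [-0.0308, -0.0399]]
side [[-0.0104, -0.0389], [-0.0104, -0.0791], [-0.0308, -0.0791], [-0.0309, -0.0389]]
side [[0.0702, 0.0822], [0.0703, 0.0403], [-0.0311, 0.0399], [-0.0313, 0.0818]]
```

View pics/d.png

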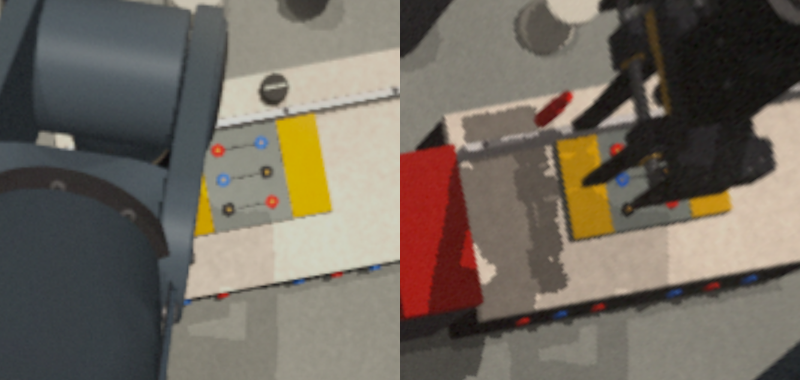

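Both bands measure square. The panel spans lx −31…+70 mm, so it touches the rail, and ly −80…+81 mm, so it needs about 140 mm of travel. I'll lower behind the end face.

Emit:
play_rows(
  deltas=[0.1, 2.5, 0.1, 0, -0.4, 0, 0.5, 0.1, 4.5, 0.1, 0, -0.4, 0, 0.5, 0.1, 5.7, 0.1, 0, -0.4, 0, 0.5, 0.1, 6.3, 0.1, 0, -0.4, 0, 0.5, 0.1, 6.6, 0.1, 0, -0.4, 0, 0.5, 0.1, 6.6, 0.1, 0, -0.4, 0, 0.5, 0.1, 6.6, 0.1, 0, -0.4, 0, 0.5],
)

```text
clock: 8.05
ee_pos: [0.5463, 0.0358, 0.064]
tool_rot: [[0.983, 0.001, -0.182], [0.182, -0.0, 0.983], [0.001, -1.0, -0.0]]
ft_force: [0.4, 0.6, 0.2]
finger_gap: 0.0436
```

```bash
python3 -c "
from h import *
go(.022,.06,.063,0);go(.022,-.04,.063,0)"
```

```text
world [ 0.5559 -0.0151  0.063 ] shift cm [ 0.02  0.11 -5.19] turn [0.02 0.06 0.08]
world [ 0.574  -0.1135  0.063 ] shift cm [ 1.000e-02  1.100e-01 -1.519e+01] turn [0.02 0.06 0.08]
```

Emit:
play_rows(
  deltas=[0, 0.1, -0.6, 0, 0, 0, 0.5, 0, 0.1, -1.2, 0, 0, 0, 0.5, 0, 0.1, -1.8, 0, 0, 0, 0.5, 0, 0.1, -2.4, 0, 0, 0, 0.5, 0, 0.1, -3.1, 0, 0, 0, 0.5, 0, 0.1, -3.8, 0, 0, 0, 0.5, 0, 0.1, -4.5, 0, 0, 0, 0.5, 0, 0.1, -5.2, 0, 0, 0, 0.5, 0, 0.1, -5.9, 0, 0, 0, 0.5, 0, 0.1, -6.6, 0, 0, 0, 0.5],
)

```text
clock: 9.05
ee_pos: [0.5577, -0.0295, 0.0624]
tool_rot: [[0.983, -0.0, -0.182], [0.182, 0.0, 0.983], [-0.0, -1.0, 0.0]]
ft_force: [-0.7, 1.2, 0.9]
finger_gap: 0.0437
```

```bash
python3 -c "
from h import *
go(.022,-.04,.063,0)
for n in('top','side'):
  im,b=bands(n)
  for k in b:print(n,w2l(k).round(4).tolist())
"
```

```text
world [ 0.574  -0.1135  0.063 ] shift cm [ 0.08 -0.06 -8.55] turn [-0.01  0.06 -0.01]
top [[0.0691, -0.0861], [0.0691, -0.1263], [-0.0218, -0.1264], [-0.0219, -0.0863]]
side [[0.0305, -0.1025], [0.0306, -0.1272], [-0.0303, -0.1277], [-0.0305, -0.1029]]
side [[0.0369, 0.045], [0.0628, 0.0005], [0.0371, -0.0145], [0.0112, 0.03]]
```

Emit:
play_rows(
  deltas=[0, 0, -0.7, 0, 0, 0, 0.5, 0, 0, -1.5, 0, 0, 0, 0.5, 0, 0, -2.4, 0, 0, 0, 0.5, 0, 0, -3.3, 0, 0, 0, 0.5, 0, 0, -4.2, 0, 0, 0, 0.5, 0, 0, -5.1, 0, 0, 0, 0.5, 0, 0, -6, 0, 0, 0, 0.5, 0, 0, -6.9, 0, 0, 0, 0.5, 0, 0, -7.6, 0, 0, 0, 0.5, 0, 0, -8.2, 0, 0, 0, 0.5],
)

```text
clock: 10.15
ee_pos: [0.5727, -0.1103, 0.0624]
tool_rot: [[0.983, 0.0, -0.181], [0.181, 0.0, 0.983], [0.0, -1.0, 0.0]]
ft_force: [-0.4, 1.0, 0.6]
finger_gap: 0.0434
```

```bash
python3 -c "
from h import *
s=ctrl.get_state();print(w2l(s['ee_pos'][:2]),s['ft_force'])
for n in('top','side'):
  im,b=bands(n)
  for k in b:print(n,w2l(k).round(4).tolist())
"
```

```text
[[ 0.02131471 -0.0366905 ]] [-0.3597716   0.95504243  0.5939046 ]
side [[0.0039, -0.0547], [-0.003, -0.0925], [-0.0331, -0.0869], [-0.0262, -0.0492]]
side [[0.0481, -0.0408], [0.0628, -0.0887], [0.027, -0.0996], [0.0124, -0.0517]]
```

Emit:
play_rows(
  deltas=[0, 0, -0.4, 0, 0, 0, 0.5, 0, 0, -0.8, 0, 0, 0, 0.5, 0, 0, -1.1, 0, 0, 0, 0.5, 0, 0, -1.2, 0, 0, 0, 0.5, 0, 0, -1.2, 0, 0, 0, 0.5],
)

```text
clock: 10.75
ee_pos: [0.5748, -0.1216, 0.0625]
tool_rot: [[0.983, 0.0, -0.182], [0.182, -0.0, 0.983], [0.0, -1.0, -0.0]]
ft_force: [0.4, 0.4, -0.1]
finger_gap: 0.0435
```

Emit:
play_rows(
  deltas=[0, 0, 1.5, 0, 0, 0, 0.5, 0, 0, 3, 0, 0, 0, 0.5, 0, -4, 3, 0, 0, 0, 0.5, 0, -8, 3, 0, 0, 0, 0.5, -3, -11, 5, 0, 0, 0, 0.5, -5, -12, 9, 0, 0, 0, 0.5, -6, -12, 14, 0, 0, 0, 0.5, -7, -12, 19, 0, 0, 0, 0.5, -7, -12, 22, 0, 0, 0, 0.5, -7, -12, 22, 0, 0, 0, 0.5],
)

```text
clock: 11.75
ee_pos: [0.4627, 0.0866, 0.1825]
tool_rot: [[0.982, -0.002, -0.188], [0.188, 0.001, 0.982], [-0.002, -1.0, 0.001]]
ft_force: [-0.5, -0.6, -0.5]
finger_gap: 0.0436
```

```bash
python3 -c "
from h import *
for n in('top','side'):
  im,b=bands(n)
  for k in b:print(n,w2l(k).round(4).tolist())
  cv2.imwrite(f'pics/e_{n}.png',cv2.resize(im[:,:,::-1],None,fx=.6,fy=.6))
cv2.imwrite('pics/e.png',np.hstack([cv2.imread('pics/e_top.png')[:,100:],cv2.imread('pics/e_side.png')[:,100:]]))"
```

```text
top [[0.0695, -0.0603], [0.0692, -0.1012], [-0.031, -0.1005], [-0.0308, -0.0596]]
top [[0.0696, -0.1806], [0.0692, -0.2217], [-0.0324, -0.2206], [-0.032, -0.1795]]
side [[0.0308, -0.179], [0.0305, -0.2203], [-0.0312, -0.2199], [-0.031, -0.1786]]
```

View pics/e.png

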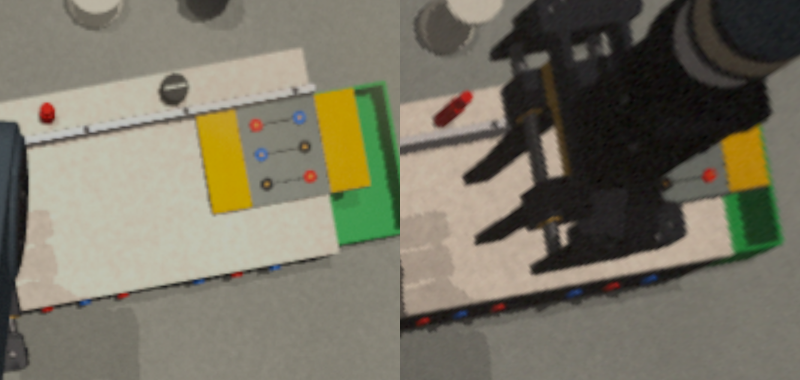

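The band's inner edge lines up with the ledge end, ly about −180 mm. The panel is square against the rail, the plug and knob are where they were, and the gripper is clear.

```bash
python3 -c "
from station import ctrl
print(ctrl.get_state()['ft_force'],ctrl.hand_in())"
```

```text
the job is handed in; nothing more can be done
[ 0.52043938 -0.36554344  0.76669275] None
```

The panel is in place and the job is handed in; no verdict came back. I pushed the panel square against the rail with both open fingertips. I then pushed its end face about 140 mm along the ledge towards the green tray, and backed the arm off clear.

Last checks, after the arm had withdrawn:
- **Band position:** its inner edge is within about 1 mm of the ledge's end in the top camera. The side camera agrees to about 1.5 mm, though it saw only part of that band and the arm hid the other one.
- **Lie along the rail:** the panel's rail side is about 0.5 mm from the rail face, so it touches or nearly so. It is square to about 0.5°.
- **Forces:** the highest reading was about 10 N, when the panel met the rail. This comes from readings at the end of each move.
- **Time:** the clock stood at about 12 s of the 48 s allowed.
- **Other things:** the plug and knob look untouched in the last top picture. I did not measure the bystanders again after the push.

No check failed. The top camera was blocked by the arm at times during the push, so I confirmed the final position only after withdrawing.

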